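# Count three red tubs into the kit tray

## Task

Make up the wooden kit tray for the next job: it must hold exactly three red-banded paint tubs, all standing upright on its floor, and nothing else. Lift the blue-dripped pot that was left in the tray back onto the cardboard stock sheet, and leave the fourth red tub and the other blue pot standing on that sheet. Tip nothing over and leave the paint brush where it lies.

Things in the scene. Friction and masses are not known exactly. Their poses are not given: they have to be found in the camera images.
- kit_tray: kit tray, fixed: low open birch-wood tray with a grey lining and brass corners, outside 144 (x) x 254 (y) x 22 mm, walls 7 mm thick, so inside 130 x 240 mm, floor top 6 mm above the table; room for three red tubs in a row along y (80 mm apart). Origin at the centre of its underside on the table, x across, y along, z up. Tray and stock sheet may swap sides
- stock_sheet: stock sheet, fixed: flat brown cardboard sheet 190 (x) x 250 (y) mm, 6 mm thick, where the stock stands. Origin at the centre of its underside on the table, z up. Stock stands near x = +-48 mm, y = -80, 0 or +80 mm; the place at x = +48, y = +80 starts empty
- red_1: closed round paint tub with a red band and a cream-white lid, 64 mm across the lid (61 mm body), 40 mm high, 0.17 kg; origin at the centre of its underside, z up; one of four alike; starts on the stock sheet
- red_2: closed round paint tub with a red band and a cream-white lid, 64 mm across the lid (61 mm body), 40 mm high, 0.17 kg; origin at the centre of its underside, z up; one of four alike; starts on the stock sheet
- red_3: closed round paint tub with a red band and a cream-white lid, 64 mm across the lid (61 mm body), 40 mm high, 0.17 kg; origin at the centre of its underside, z up; one of four alike; starts on the stock sheet
- red_4: closed round paint tub with a red band and a cream-white lid, 64 mm across the lid (61 mm body), 40 mm high, 0.17 kg; origin at the centre of its underside, z up; one of four alike; starts on the stock sheet
- blue_odd: closed small round paint pot, off-white with blue marks, grey lid with blue paint drips, 52 mm across, 52 mm high, 0.12 kg; origin at the centre of its underside, z up; starts in the kit tray, where it does not belong
- blue_stock: closed small round paint pot, off-white with blue marks, grey lid with blue paint drips, 52 mm across, 52 mm high, 0.12 kg; origin at the centre of its underside, z up; starts on the stock sheet and stays there
- brush: bystander, loose: thin flat paint brush 220 mm long (its y), 16 mm high, lying; origin at its middle, underside. Not listed and fixed: flat things under 50 mm high on the robot's side of it (tape rolls, sanding block, filling knife), and tall ones (white bucket, spray bottle 249 mm, tin) along the right-hand table edge
Mind the look-alikes: they are no part of the job. What is shaped like the red_4 but orange is not meant.

How it is judged:
At the end, for the whole second after the job is handed in: Three of the four red tubs stand on the kit tray's floor; the fourth red tub and both blue pots stand directly on the stock sheet, centres over it (within 95 mm in its x, 125 mm in y of its centre); all six upright within 0.12 rad and at rest (under 0.02 m/s) ((((x of red_2 in the frame of kit_tray between -0.065 and 0.065 m and y of red_2 in the frame of kit_tray between -0.12 and 0.12 m and z of red_2 in the frame of kit_tray between 0 and 0.013 m) and (x of red_3 in the frame of kit_tray between -0.065 and 0.065 m and y of red_3 in the frame of kit_tray between -0.12 and 0.12 m and z of red_3 in the frame of kit_tray between 0 and 0.013 m) and (x of red_4 in the frame of kit_tray between -0.065 and 0.065 m and y of red_4 in the frame of kit_tray between -0.12 and 0.12 m and z of red_4 in the frame of kit_tray between 0 and 0.013 m) and (x of red_1 in the frame of stock_sheet between -0.095 and 0.095 m and y of red_1 in the frame of stock_sheet between -0.125 and 0.125 m and z of red_1 in the frame of stock_sheet between 0 and 0.013 m)) or ((x of red_1 in the frame of kit_tray between -0.065 and 0.065 m and y of red_1 in the frame of kit_tray between -0.12 and 0.12 m and z of red_1 in the frame of kit_tray between 0 and 0.013 m) and (x of red_3 in the frame of kit_tray between -0.065 and 0.065 m and y of red_3 in the frame of kit_tray between -0.12 and 0.12 m and z of red_3 in the frame of kit_tray between 0 and 0.013 m) and (x of red_4 in the frame of kit_tray between -0.065 and 0.065 m and y of red_4 in the frame of kit_tray between -0.12 and 0.12 m and z of red_4 in the frame of kit_tray between 0 and 0.013 m) and (x of red_2 in the frame of stock_sheet between -0.095 and 0.095 m and y of red_2 in the frame of stock_sheet between -0.125 and 0.125 m and z of red_2 in the frame of stock_sheet between 0 and 0.013 m)) or ((x of red_1 in the frame of kit_tray between -0.065 and 0.065 m and y of red_1 in the frame of kit_tray between -0.12 and 0.12 m and z of red_1 in the frame of kit_tray between 0 and 0.013 m) and (x of red_2 in the frame of kit_tray between -0.065 and 0.065 m and y of red_2 in the frame of kit_tray between -0.12 and 0.12 m and z of red_2 in the frame of kit_tray between 0 and 0.013 m) and (x of red_4 in the frame of kit_tray between -0.065 and 0.065 m and y of red_4 in the frame of kit_tray between -0.12 and 0.12 m and z of red_4 in the frame of kit_tray between 0 and 0.013 m) and (x of red_3 in the frame of stock_sheet between -0.095 and 0.095 m and y of red_3 in the frame of stock_sheet between -0.125 and 0.125 m and z of red_3 in the frame of stock_sheet between 0 and 0.013 m)) or ((x of red_1 in the frame of kit_tray between -0.065 and 0.065 m and y of red_1 in the frame of kit_tray between -0.12 and 0.12 m and z of red_1 in the frame of kit_tray between 0 and 0.013 m) and (x of red_2 in the frame of kit_tray between -0.065 and 0.065 m and y of red_2 in the frame of kit_tray between -0.12 and 0.12 m and z of red_2 in the frame of kit_tray between 0 and 0.013 m) and (x of red_3 in the frame of kit_tray between -0.065 and 0.065 m and y of red_3 in the frame of kit_tray between -0.12 and 0.12 m and z of red_3 in the frame of kit_tray between 0 and 0.013 m) and (x of red_4 in the frame of stock_sheet between -0.095 and 0.095 m and y of red_4 in the frame of stock_sheet between -0.125 and 0.125 m and z of red_4 in the frame of stock_sheet between 0 and 0.013 m))) and x of blue_odd in the frame of stock_sheet between -0.095 and 0.095 m and y of blue_odd in the frame of stock_sheet between -0.125 and 0.125 m and z of blue_odd in the frame of stock_sheet between 0 and 0.013 m and x of blue_stock in the frame of stock_sheet between -0.095 and 0.095 m and y of blue_stock in the frame of stock_sheet between -0.125 and 0.125 m and z of blue_stock in the frame of stock_sheet between 0 and 0.013 m and linear speed of each of red_1, red_2, red_3, red_4, blue_odd, blue_stock below 0.02 m/s and angle between each of red_1, red_2, red_3, red_4, blue_odd, blue_stock's own z axis and vertical below 0.12 rad); the robot touches nothing.
It fails at once if a tub or pot is tipped over (angle between any of red_1, red_2, red_3, red_4, blue_odd, blue_stock's own z axis and vertical above 0.7 rad).
It fails at once if the paint brush is shifted by more than 30 mm (distance of brush from where it was at the start of the episode above 0.03 m).
It also fails if it takes over 67 s, if anything falls off the work surface, if the arm or the gripper's body presses on something with over 40 N, if the wrist force passes 120 N, or if a joint passes its speed limit or range.

## Robot

A 6-joint arm with a two-finger parallel gripper is mounted at the origin on the work surface; the furniture and walls round the work are solid. World frame = base frame: x ahead of the robot, y to its left, z up, the work surface at z = 0. Lengths are in m, angles in rad, forces in N, time in s.
With the tool pointing down it reaches from about 0.375 to 0.9 m from the base axis. Payload 3.1 kg.
Tool frame: the origin (TCP) lies at the very end of the fingers, on their centre line; the grasp point (between the pads) lies 19 mm behind it; z points along the fingers, y is the line along which they close (so a half turn about z gives the same grasp; the last joint's range is limited). The gripper opens to 85 mm and grips with 20 to 120 N. Pads are 22 mm wide; open, the fingers measure 114 mm over their backs; the gripper's body (76 mm by 85 mm) begins 54 mm behind the grasp point. The pads swing forward as they close: fully open they stand 13 mm farther back than shut.
Start: joints at [1.107, 0.527, 1.433, -0, 1.181, -0.178], TCP at [0.176, 0.6, 0.231] pointing down, gripper open.
Joint ranges: [-3.08, 3.08], [-0.75, 2.2], [0.22, 2.44], [-1.43, 4.57], [0, 2.65], [-2.85, 2.85]. Speed limits (rad/s): [2.79, 2.79, 3.14, 3.14, 3.14, 3.14].

## Interface

Orientations are given as a unit quaternion [x, y, z, w].
In Python, from station import manip, vision gives the robot as it stands.
- The arm moves only by the tool drive_tool, never from a script. Its argument "deltas" is a list that holds one entry, the list of rows, each a list of 4 numbers: the shift along the tool's x, y, z in mm, then the turn about the tool's z in rad. A call has 1 to 5 rows; each row is the pose to reach, as a shift and turn from the pose commanded when the call began, along the tool's axes at that moment; what a row does not reach only later rows make up. A row lasts 1/12 s, in which the tool goes at most 41.7 mm and 7.16 degrees, less where a joint would pass 70% of its speed; a pose out of reach is approached as far as the arm can. A call with a gripper value outside its range is refused whole. "jaw" is the finger opening in mm, from 0 to 85.4, set as the call begins (left out, the last holds). The fingers move at their own pace and stop on an object; "force" is the grip in N (left out, the last holds). Time passes only in rows, so rows that repeat a pose let the fingers close. It gives the time, the measured TCP pose, the force, the opening and the grip force at its end, in the units of the state.
- manip.sense(): the state, without advancing time (a new reading comes with each control period).
- vision.snapshot(name): name is "side" or "top" or "wrist"; returns the picture (400x640x3 uint8, red, green, blue); there is no depth.
- vision.camera_model(name): a dict with "camera_matrix" (3x3 intrinsics, pixels), "rvec" (rotation vector, rad) and "tvec" (3), from world to camera coordinates, as OpenCV has them. Camera axes: x right, y down, z forward; pixel columns grow to the right and rows downward; lengths in m; the calibration is good to about 2 mm. The wrist camera is an equidistant fisheye: a pixel r from the principal point sees the ray r / f radians off the axis. A picture is of the moment at which its call begins: read the wrist's pose just before it. camera_model takes no time and is no camera call; for the wrist camera it gives the pose at the moment of the call.
- manip.sign_off(): hands the job in; it is judged then, once.
The state is a dict: "t": time; "q": joint angles; "qd": joint speeds; "tau": joint torques, N m; "tcp_pos": TCP position; "tool_rot": TCP orientation; "force": force on the tool from outside, world axes, zero at the start; "ft_torque": the same for the moment, N m; "finger_gap": opening from 0.0 (shut) to 1.0 (fully open); "gripper_force": force on a finger pad.
Only numpy, scipy, OpenCV 4.12 (cv2) and the standard library are available. Lean on these libraries where they do the work, as an engineer would, in place of code of your own. Each camera call takes 0.05 s, during which the arm holds its last target. There are 200 camera calls.

## Working session

There is one attempt and no reset: what is moved stays moved. The work goes in short steps, Python scripts to look and compute and a tool call to move; the robot and the scene stay as the last step left them, time stands still between calls to the robot, and variables do not carry over. Pictures are saved under pics/ and viewed, at most 10 in all, crops included, and the job is handed in when it is done.

Besides the shell and the picture viewer there is one more tool, called after "Emit:" as name([rows], argument=value, ...), one row to a line, values as JSON. drive_tool: Moves the arm, as the interface text tells. Its arguments: {"type":"object","properties":{"deltas":{"type":"array"},"jaw":{"type":"number"},"force":{"type":"number"}},"required":["deltas"]}

```bash
mkdir -p pics
python3 - <<'E'
from station import manip, vision
import cv2
s=manip.sense(); print(s)
for n in("top","side"):
    im=vision.snapshot(n); cv2.imwrite(f"pics/{n}0.png",cv2.resize(im[:,:,::-1],(800,500),interpolation=cv2.INTER_CUBIC)); cv2.imwrite(f"raw_{n}.png",im[:,:,::-1])
    print(vision.camera_model(n))
E
```

```text
{'t': 0.0, 'q': array([ 1.10748708e+00,  5.28427741e-01,  1.43392820e+00,  9.54184038e-06,
        1.18138825e+00, -1.78520218e-01]), 'qd': array([ 0.00044404, -0.00152689,  0.00033036,  0.00082727, -0.00183925,
       -0.00032702]), 'tau': array([ 5.22193591e-05, -4.42365253e+01, -1.78020072e+01, -3.88532726e-04,
        8.65752634e-03, -8.36933253e-06]), 'tcp_pos': array([0.17524907, 0.59917232, 0.23034899]), 'tool_rot': array([ 1.41915516e-01,  9.89878189e-01, -1.01945328e-03, -3.43520408e-04]), 'force': array([0.40932007, 0.05314507, 0.43913445]), 'ft_torque': array([-0.05271484,  0.0280554 , -0.01062555]), 'gripper_force': 0.0, 'finger_gap': 0.9985382503431595}
{'camera_matrix': array([[374.76782485,   0.        , 320.27490428],
       [  0.        , 374.76782485, 203.71868205],
       [  0.        ,   0.        ,   1.        ]]), 'rvec': array([ 2.13751265, -2.18918653,  0.12066843]), 'tvec': array([-0.13686901,  0.38870778,  0.91360239])}
{'camera_matrix': array([[392.39047398,   0.        , 317.97393956],
       [  0.        , 392.39047398, 201.09088359],
       [  0.        ,   0.        ,   1.        ]]), 'rvec': array([ 0.11128065, -2.76328405,  1.4264659 ]), 'tvec': array([0.37907032, 0.12966151, 0.83767286])}
```

View pics/top0.png

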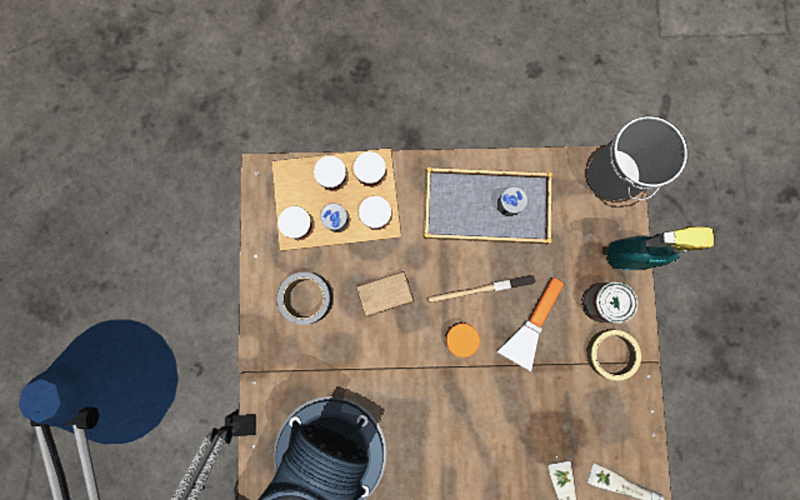

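View pics/side0.png

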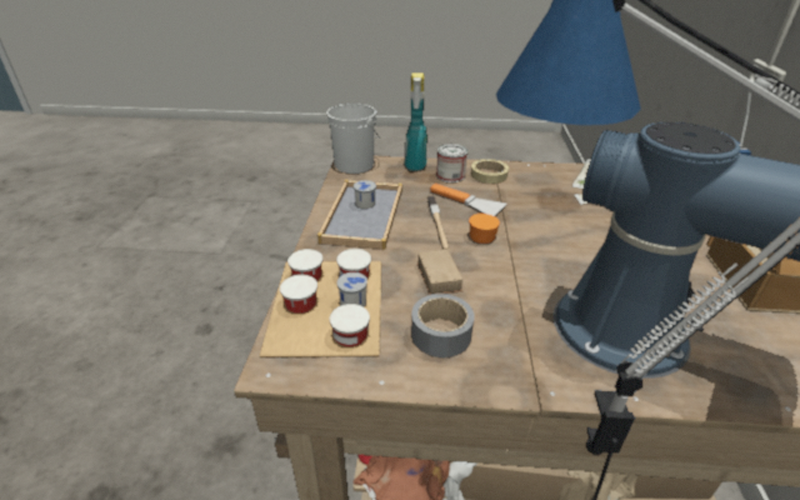

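Top view at 800x500: the four white-lidded tubs are at (330,171), (369,167), (294,221) and (375,211). In the side view all four have red bands. The blue stock pot is at (334,215) and the blue odd pot in the tray at (513,200). The orange look-alike is at (463,340) and isn't meant, because its body and lid are orange. Next I'll enlarge for a closer read.

Run:
```python
import cv2
im=cv2.imread("raw_top.png"); c=im[112:202,212:448]
cv2.imwrite("pics/crop_top.png",cv2.resize(c,None,fx=3.38,fy=3.38,interpolation=cv2.INTER_CUBIC))
c=im[112:205,212:330]
cv2.imwrite("pics/crop_sheet.png",cv2.resize(c,None,fx=6,fy=6,interpolation=cv2.INTER_CUBIC))
c=cv2.imread("raw_side.png")[190:290,205:315]
cv2.imwrite("pics/crop_side.png",cv2.resize(c,None,fx=5,fy=5,interpolation=cv2.INTER_CUBIC))
```

```text
(no output)
```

View pics/crop_top.png

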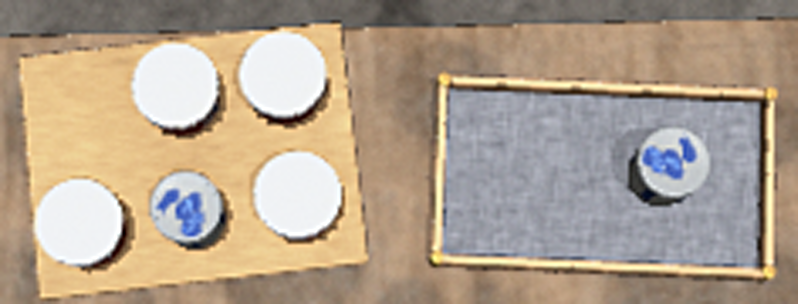

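View pics/crop_side.png

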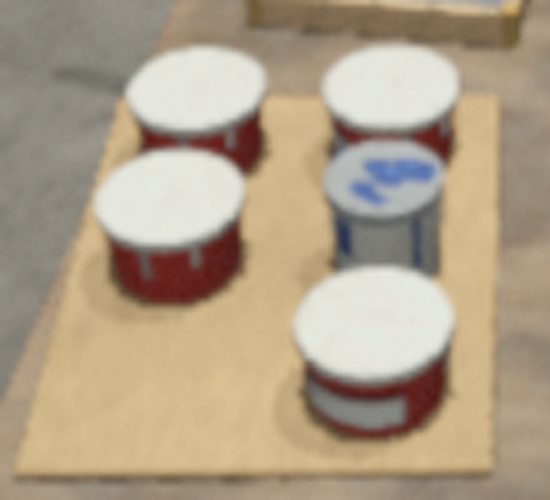

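The crops show four red-banded tubs on the sheet, with lids at crop (176,86), (283,74), (80,221) and (298,194). Blue stock is at (187,207), and the odd blue pot in the tray at (674,161).

```bash
cat > geo.py <<'E'
import numpy as np, cv2
from station import manip, vision
def world(name,px,z):
    m=vision.camera_model(name);K=m["camera_matrix"];R=cv2.Rodrigues(m["rvec"])[0];t=np.ravel(m["tvec"])
    d=np.c_[np.atleast_2d(px),np.ones(len(np.atleast_2d(px)))]@np.linalg.inv(K).T@R
    c=-R.T@t
    return c+d*((z-c[2])/d[:,2])[:,None]
E
python3 - <<'E'
from geo import *
r=lambda p:(np.array(p,float)+.5)/3.38-.5+[212,112]
np.set_printoptions(precision=4,suppress=True)
print("red",world("top",r([(176,86),(283,74),(80,221.5),(298,194)]),.046)[:,:2])
print("blue stock",world("top",r([(187,207)]),.058)[:,:2],"odd",world("top",r([(674,161)]),.058)[:,:2])
s=world("top",r([(20,57),(342,24),(368,263),(42,297)]),.006)[:,:2];t=world("top",r([(442,75),(776,91),(773,277),(432,263)]),.022)[:,:2]
for n,q in(("sheet",s),("tray",t)):
    print(n,q.mean(0),"y-axis ang",[np.arctan2(*(-(a-b))[[0,1]])for a,b in((q[0],q[1]),(q[3],q[2]))],[np.linalg.norm(q[i]-q[(i+1)%4]) for i in range(4)])
E
```

```text
red [[ 0.5522 -0.0098]
 [ 0.5594 -0.0885]
 [ 0.453   0.0605]
 [ 0.4695 -0.0979]]
blue stock [[ 0.4594 -0.0189]] odd [[ 0.4846 -0.3691]]
sheet [ 0.5069 -0.0164] y-axis ang [np.float64(3.0605652791801234), np.float64(3.0606398580086216)] [np.float64(0.24877755510607474), np.float64(0.18717107388692136), np.float64(0.24653247648413157), np.float64(0.18717142235318618)]
tray [ 0.4828 -0.3266] y-axis ang [np.float64(-3.068018467894433), np.float64(-3.0760467689151163)] [np.float64(0.25147086691993487), np.float64(0.14142596331797755), np.float64(0.2524266851812477), np.float64(0.14345740729545217)]
```

Run:
```python
from geo import *
np.set_printoptions(precision=3,suppress=True)
P=np.array([[0.175,.6,.23],[0.175,.6,.45],[0,0,0],[0,0,.3],[.09,.3,.6]])
for n in("top","side"):
    m=vision.camera_model(n);R=cv2.Rodrigues(m["rvec"])[0];print(n,"cam",-R.T@np.ravel(m["tvec"]))
    print(cv2.projectPoints(P,m["rvec"],m["tvec"],m["camera_matrix"],None)[0][:,0]*1.25, (P@R.T+np.ravel(m["tvec"]))[:,2])
im=vision.snapshot("wrist");cv2.imwrite("pics/w0.png",im[:,:,::-1]);print(vision.camera_model("wrist"))
```

```text
top cam [ 0.281 -0.145  0.951]
[[ -92.841  390.009]
 [-315.32   427.242]
 [ 330.163  453.963]
 [ 295.738  524.99 ]
 [-229.726  597.428]] [0.704 0.486 0.914 0.615 0.327]
side cam [0.335 0.635 0.589]
[[ 742.529  855.882]
 [1190.96   746.451]
 [ 619.427  327.285]
 [ 678.93   166.506]
 [ 923.9   -120.474]] [0.227 0.1   0.838 0.664 0.252]
{'camera_matrix': array([[309.707,   0.   , 321.54 ],
       [  0.   , 309.707, 198.824],
       [  0.   ,   0.   ,   1.   ]]), 'rvec': array([-2.299, -1.723, -0.275]), 'tvec': array([-0.623, -0.04 ,  0.381])}
```

View pics/w0.png

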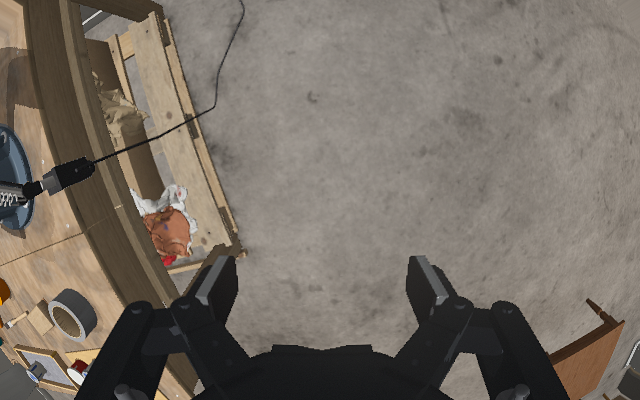

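The wrist view shows the gripper hanging past the left table edge, with the lamp clamp at (60,180). I'll locate the lampshade before moving.

Run:
```python
from geo import *
np.set_printoptions(precision=3,suppress=True)
def pm(n):
    m=vision.camera_model(n);return m["camera_matrix"]@np.c_[cv2.Rodrigues(m["rvec"])[0],np.ravel(m["tvec"])]
for a,b in(((120,380),(570,103)),((40,398),(600,-10)),((85,418),(620,0))):
    X=cv2.triangulatePoints(pm("top"),pm("side"),np.array(a,float).reshape(2,1)/1.25,np.array(b,float).reshape(2,1)/1.25)
    X=(X[:3]/X[3]).T;print(X)
    for n in("top","side"):
        m=vision.camera_model(n);print(cv2.projectPoints(X,m["rvec"],m["tvec"],m["camera_matrix"],None)[0].ravel()*1.25)
```

```text
[[0.208 0.16  0.434]]
[119.598 382.309]
[567.582 103.104]
[[0.207 0.172 0.531]]
[ 39.189 401.582]
[596.444  -9.652]
[[0.182 0.141 0.519]]
[ 82.908 426.103]
[612.34    0.848]
```

Emit:
drive_tool([
  [[0,0,-40,0.12],[0,0,-80,0.24],[0,0,-120,0.36],[0,0,-150,0.48],[0,0,-150,0.6]],
], jaw=76, force=30)

```text
t: 0.57
tcp_pos: [0.1769, 0.6028, 0.3897]
tool_rot: [0.431, 0.902, 0.008, 0.0]
force: [-0.1, 0.7, 1.2]
finger_gap: 0.888
gripper_force: 0.0
```

Run:
```python
from geo import *
s=manip.sense();print(s["t"],s["q"],s["tcp_pos"],s["tool_rot"])
```

```text
0.5667 [ 1.10768268e+00  3.96625806e-01  1.21557903e+00 -8.55334307e-06
  1.51415258e+00  4.27448624e-01] [0.17691578 0.60276764 0.38967056] [4.30698935e-01 9.02463518e-01 7.61625676e-03 1.40103603e-04]
```

Emit:
drive_tool([
  [[0,0,-40,0.12],[0,0,-80,0.24],[0,0,-100,0.36],[0,0,-100,0.48],[0,0,-100,0.6]],
])

```text
t: 0.98
tcp_pos: [0.1757, 0.6002, 0.4836]
tool_rot: [0.678, 0.735, 0.002, -0.001]
force: [0.2, -0.2, -0.9]
finger_gap: 0.89
gripper_force: 0.0
```

Emit:
drive_tool([
  [[0,0,0,0.08],[0,0,0,0.08]],
])

```text
t: 1.15
tcp_pos: [0.1755, 0.5996, 0.481]
tool_rot: [0.705, 0.709, -0.0, 0.0]
force: [0.4, 0.2, -0.5]
finger_gap: 0.891
gripper_force: 0.0
```

Run:
```python
from geo import *
s=manip.sense();print(s["t"],s["q"],s["tcp_pos"],s["tool_rot"])
m=vision.camera_model("wrist");R=cv2.Rodrigues(m["rvec"])[0];print(-R.T@np.ravel(m["tvec"]))
for n in("top","side"):cv2.imwrite(f"raw_{n}1.png",vision.snapshot(n)[:,:,::-1])
d=[([.5284,1.4339],1.1814,.6143,.2303),([.3966,1.21558],1.5142,.6183,.38967)]
q=s["q"];p=s["tcp_pos"];d.append((q[1:3],q[4],np.sqrt(p[0]**2+p[1]**2-.111**2),p[2]))
# unknown L1,L2,c,z0,Lt
A=[];b=[]
for (a,e),w,r,z in d:
    f=a+e;t=f+w
    A+=[[np.sin(a),np.sin(f),1,0,np.sin(t)],[np.cos(a),np.cos(f),0,1,np.cos(t)]];b+=[r,z]
x,res,rk,sv=np.linalg.lstsq(np.array(A),b,rcond=None);print(x,rk,sv,np.array(A)@x-b)
A2=np.delete(np.array(A),2,1);print(np.linalg.lstsq(A2,b,rcond=None)[0])
```

```text
1.15 [ 1.10748352e+00  3.64603223e-01  1.03540748e+00 -7.21693499e-06
  1.74234879e+00  1.10275751e+00] [0.1754819  0.59962292 0.48098007] [ 7.05434295e-01  7.08775217e-01 -3.62871448e-04  1.23885499e-04]
[0.17447893 0.68001846 0.62340283]
[ 0.17341823  0.43294771  0.12583502 -0.21911661 -0.46538182] 5 [2.96800308 2.47002247 0.2851373  0.09253747 0.00895822] [ 1.34225166e-04  5.27084341e-04  2.14033397e-05 -1.41304105e-03
 -1.55628505e-04  8.85956708e-04]
[0.40296707 0.45803865 0.40496853 0.36476424]
```

The lamp shade is at about (0.21, 0.16), z 0.43–0.55, so I'll sweep past it high. The reds at negative y go first. Red A goes to the free tray end, then blue goes to the place red A leaves.

Emit:
drive_tool([
  [[-27,30,0,0],[-54,60,0,0],[-81,90,0,0],[-108,120,0,0],[-135,150,0,0]],
])

```text
t: 1.67
tcp_pos: [0.3272, 0.4644, 0.4811]
tool_rot: [0.704, 0.71, -0.0, 0.0]
force: [0.4, 1.1, 0.7]
finger_gap: 0.887
gripper_force: 0.0
```

Emit:
drive_tool([
  [[-27,30,0,0],[-54,60,0,0],[-81,90,0,0],[-108,120,0,0],[-125,130,0,0]],
])

```text
t: 2.08
tcp_pos: [0.4609, 0.3385, 0.4804]
tool_rot: [0.706, 0.708, -0.0, 0.001]
force: [-0.5, 0.2, -0.3]
finger_gap: 0.894
gripper_force: 0.0
```

Emit:
drive_tool([
  [[-40,0,0,0],[-80,0,0,0],[-120,0,0,0],[-160,0,0,0],[-200,0,0,0]],
])

```text
t: 2.5
tcp_pos: [0.4578, 0.1398, 0.4812]
tool_rot: [0.704, 0.71, -0.0, -0.0]
force: [0.4, -0.9, -0.3]
finger_gap: 0.89
gripper_force: 0.0
```

Emit:
drive_tool([
  [[-40,0,0,0],[-80,0,0,0],[-120,0,0,0],[-160,0,0,0],[-200,0,0,0]],
])

```text
t: 2.92
tcp_pos: [0.4589, -0.0603, 0.4814]
tool_rot: [0.704, 0.71, 0.0, 0.0]
force: [0.5, 0.4, 0.0]
finger_gap: 0.895
gripper_force: 0.0
```

Emit:
drive_tool([
  [[-20,10,30,0],[-40,10,70,0],[-40,10,110,0],[-40,10,150,0],[-40,10,190,0]],
])

```text
t: 3.33
tcp_pos: [0.4694, -0.0989, 0.2896]
tool_rot: [0.705, 0.709, 0.0, 0.0]
force: [0.6, -0.2, -0.8]
finger_gap: 0.892
gripper_force: 0.0
```

Run:
```python
from geo import *
s=manip.sense();print(s["t"],s["q"],s["tcp_pos"],s["tool_rot"])
m=vision.camera_model("wrist");im=vision.snapshot("wrist");cv2.imwrite("pics/w1.png",im[:,:,::-1]);print(m)
```

```text
3.3333 [-4.41354860e-01  2.56766562e-01  1.71085947e+00  9.02535850e-05
  1.17344367e+00 -4.47963690e-01] [ 0.46935175 -0.09894768  0.28959914] [7.04778707e-01 7.09427166e-01 1.26603824e-04 2.32535796e-04]
{'camera_matrix': array([[309.70691629,   0.        , 321.53958431],
       [  0.        , 309.70691629, 198.82443657],
       [  0.        ,   0.        ,   1.        ]]), 'rvec': array([-2.82142254e+00, -9.53334809e-03, -3.77789839e-04]), 'tvec': array([-0.46760159, -0.15671876,  0.40361195])}
```

View pics/w1.png

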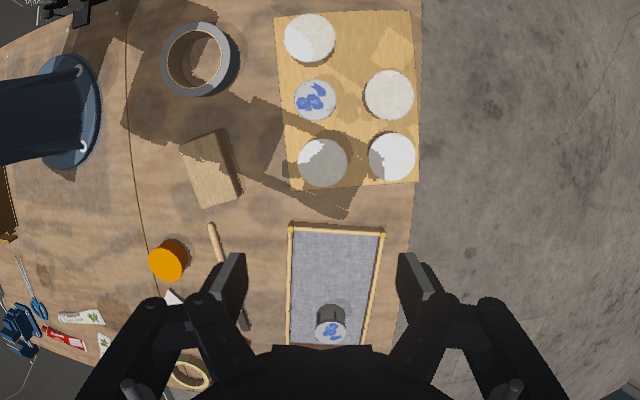

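The wrist view shows lids at (309,39), (389,95), (392,157) and (323,163), with blue pots at (315,100) and (331,329). I'll check these against the top-view positions.

```bash
cat >> geo.py <<'E'
def wworld(px,z,m=None):
    m=m or vision.camera_model("wrist");K=m["camera_matrix"];R=cv2.Rodrigues(m["rvec"])[0];t=np.ravel(m["tvec"])
    n=(np.atleast_2d(px)-K[:2,2])/K[0,0];th=np.linalg.norm(n,axis=1,keepdims=True)
    d=np.c_[n*np.sin(th)/th,np.cos(th)]@R;c=-R.T@t
    return c+d*((z-c[2])/d[:,2])[:,None]
E
python3 - <<'E'
from geo import *
np.set_printoptions(precision=4,suppress=True)
print(wworld([(309,39),(389,95),(392,157),(323,163)],.046)[:,:2]);print(wworld([(315,100),(331,329)],.058)[:,:2])
print(wworld([(290,228),(384,233)],.022)[:,:2])
E
```

```text
[[ 0.4433  0.061 ]
 [ 0.5408 -0.0061]
 [ 0.5478 -0.0835]
 [ 0.4611 -0.0928]]
[[ 0.4514 -0.0149]
 [ 0.4759 -0.3474]]
[[ 0.4147 -0.1917]
 [ 0.5496 -0.1981]]
```

Run:
```python
from geo import *
np.set_printoptions(precision=4,suppress=True)
r=lambda p:(np.array(p,float)+.5)/5-.5+[205,190]
print(world("side",r([(375,324),(171,198),(197,90),(391,88)]),.046)[:,:2],world("side",r([(382,180)]),.058)[:,:2])
s=manip.sense();print(s["t"],s["tcp_pos"],s["qd"].round(4))
m=vision.camera_model("wrist");print(m["rvec"].ravel(),m["tvec"].ravel())
im=vision.snapshot("wrist");g=im.astype(int)
# lid centroids by brightness
sat=im.max(2).astype(int)-im.min(2);mask=((im.min(2)>130)&(sat<25)).astype(np.uint8)
n,l,st,ce=cv2.connectedComponentsWithStats(mask)
for i in range(1,n):
    if 500<st[i,4]<4000 : print(st[i],ce[i],wworld([ce[i]],.046,m)[0,:2])
t=vision.snapshot("top");cv2.imwrite("raw_top2.png",t[:,:,::-1])
```

```text
[[ 0.4526  0.0643]
 [ 0.5529 -0.0066]
 [ 0.5598 -0.0851]
 [ 0.4701 -0.0944]] [[ 0.461  -0.0119]]
3.3833 [ 0.4641 -0.0964  0.282 ] [ 0.0094 -0.0399 -0.0454 -0.0063  0.265   0.0069]
[-2.8288 -0.0132  0.0221] [-0.4579 -0.1524  0.4055]
[ 290   15   53   50 2050] [316.302   39.9234] [0.452  0.0598]
[205  24  31  66 622] [224.3682  54.0611] [0.3379 0.0474]
[ 373   74   50   50 1973] [397.3512  98.5884] [ 0.5514 -0.01  ]
[301  82  43  43 987] [323.4934 103.1854] [ 0.4612 -0.0186]
[ 376  137   48   49 1831] [399.7701 161.0907] [ 0.5582 -0.0884]
[ 305  143   50   49 1897] [328.9246 166.923 ] [ 0.4686 -0.0978]
```

Emit:
drive_tool([
  [[0,0,100,0],[0,0,100,0],[0,0,100,0],[0,0,100,0],[0,0,100,0]],
])

```text
t: 3.9
tcp_pos: [0.4718, -0.0992, 0.1932]
tool_rot: [0.705, 0.71, 0.001, 0.002]
force: [0.3, -0.2, 0.1]
finger_gap: 0.894
gripper_force: 0.0
```

Emit:
drive_tool([
  [[0,0,30,0],[0,0,60,0],[0,0,80,0],[0,0,80,0],[0,0,80,0]],
])

```text
t: 4.32
tcp_pos: [0.4718, -0.0993, 0.1132]
tool_rot: [0.705, 0.709, 0.001, 0.002]
force: [-0.0, -0.2, 1.0]
finger_gap: 0.889
gripper_force: 0.0
```

Emit:
drive_tool([
  [[1,-3,30,0],[1,-3,60,0],[1,-3,85,0],[1,-3,102,0],[1,-3,102,0]],
])

```text
t: 4.73
tcp_pos: [0.4682, -0.0981, 0.0092]
tool_rot: [0.705, 0.709, 0.0, 0.0]
force: [0.4, -0.3, -0.1]
finger_gap: 0.888
gripper_force: 0.0
```

Emit:
drive_tool([
  [[0,0,0,0],[0,0,0,0],[0,0,0,0],[0,0,0,0],[0,0,0,0]],
], jaw=50, force=30)

```text
t: 5.15
tcp_pos: [0.469, -0.0985, 0.0115]
tool_rot: [0.705, 0.709, 0.001, 0.003]
force: [1.4, 0.8, 8.8]
finger_gap: 0.715
gripper_force: 33.0
```

Emit:
drive_tool([
  [[0,0,0,0],[0,0,-5,0],[0,0,-25,0],[0,0,-50,0],[0,0,-80,0]],
])

```text
t: 5.57
tcp_pos: [0.4653, -0.0968, 0.0898]
tool_rot: [0.705, 0.709, -0.001, -0.002]
force: [-0.7, -1.2, -1.4]
finger_gap: 0.717
gripper_force: 33.4
```

Emit:
drive_tool([
  [[-38,5,0,0],[-76,10,0,0],[-114,15,0,0],[-148,19,0,0],[-148,19,0,0]],
])

```text
t: 5.98
tcp_pos: [0.4896, -0.2533, 0.091]
tool_rot: [0.707, 0.708, -0.0, 0.005]
force: [0.7, -0.7, -1.5]
finger_gap: 0.716
gripper_force: 33.4
```

Emit:
drive_tool([
  [[0,0,0,0],[0,0,0,0]],
])

```text
t: 6.15
tcp_pos: [0.4855, -0.2444, 0.0894]
tool_rot: [0.705, 0.709, -0.0, -0.001]
force: [0.1, 0.4, -1.0]
finger_gap: 0.712
gripper_force: 33.4
```

Emit:
drive_tool([
  [[0,0,30,0],[0,0,55,0],[0,0,70,0],[0,0,79,0],[0,0,79,0]],
])

```text
t: 6.57
tcp_pos: [0.4852, -0.2428, 0.01]
tool_rot: [0.704, 0.71, -0.0, -0.002]
force: [0.8, -0.1, -1.2]
finger_gap: 0.713
gripper_force: 34.0
```

Emit:
drive_tool([
  [[0,0,0,0],[0,0,0,0]],
])

```text
t: 6.73
tcp_pos: [0.4866, -0.2442, 0.0107]
tool_rot: [0.705, 0.71, 0.0, -0.0]
force: [0.7, -0.1, -1.1]
finger_gap: 0.714
gripper_force: 34.0
```

Emit:
drive_tool([
  [[0,0,0,0],[0,0,0,0],[0,0,0,0]],
], jaw=76)

```text
t: 6.98
tcp_pos: [0.4869, -0.2453, 0.0107]
tool_rot: [0.705, 0.709, 0.0, 0.0]
force: [0.4, -0.1, 0.7]
finger_gap: 0.889
gripper_force: 0.0
```

Emit:
drive_tool([
  [[0,0,-20,0],[0,0,-60,0],[0,0,-100,0],[0,0,-130,0],[0,0,-130,0]],
])

```text
t: 7.4
tcp_pos: [0.4901, -0.2479, 0.1466]
tool_rot: [0.705, 0.709, 0.001, 0.007]
force: [0.6, -0.7, 0.3]
finger_gap: 0.887
gripper_force: 0.0
```

Run:
```python
from geo import *
t=vision.snapshot("top");s=vision.snapshot("side")
a=cv2.resize(t[100:205,205:455,::-1],None,fx=3,fy=3,interpolation=cv2.INTER_CUBIC)
b=cv2.resize(s[130:230,180:430,::-1],None,fx=3,fy=2.8,interpolation=cv2.INTER_CUBIC)
cv2.imwrite("pics/chk1.png",np.vstack([a,b])[:600])
```

```text
(no output)
```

View pics/chk1.png

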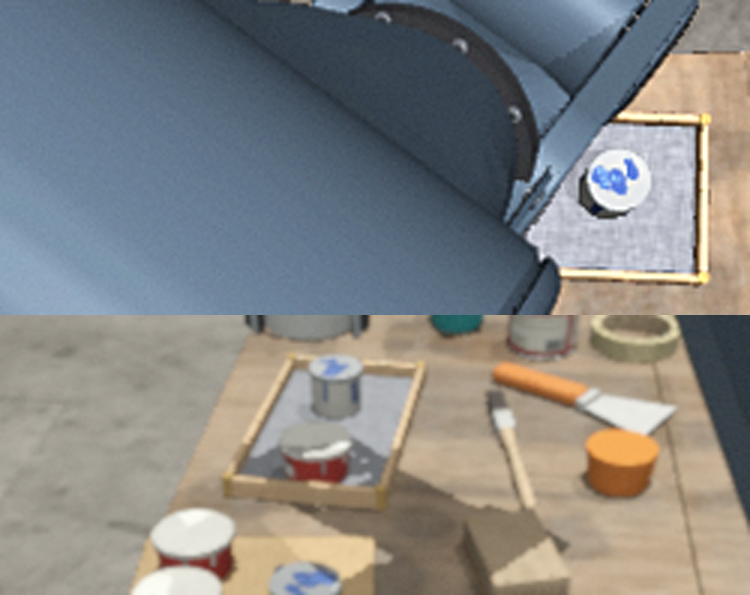

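The first red stands upright in the tray's near end, and the blue odd pot is unmoved at the far side. Next is the blue pot.

Emit:
drive_tool([
  [[-40,-1,0,0],[-80,-2,0,0],[-123,-2,0,0],[-123,-2,0,0],[-123,-2,20,0]],
])

```text
t: 7.92
tcp_pos: [0.4865, -0.373, 0.1214]
tool_rot: [0.706, 0.708, -0.0, 0.003]
force: [0.8, -0.2, -0.6]
finger_gap: 0.89
gripper_force: 0.0
```

Emit:
drive_tool([
  [[0,0,0,0],[0,0,0,0],[0,0,0,0]],
])

```text
t: 8.17
tcp_pos: [0.4848, -0.3672, 0.1193]
tool_rot: [0.705, 0.709, 0.0, -0.001]
force: [-0.2, -0.3, 0.2]
finger_gap: 0.888
gripper_force: 0.0
```

Emit:
drive_tool([
  [[-1,0,35,0],[-1,0,70,0],[-1,0,95,0],[-1,0,105,0],[-1,0,105,0]],
])

```text
t: 8.58
tcp_pos: [0.4844, -0.3675, 0.0133]
tool_rot: [0.705, 0.71, 0.0, -0.002]
force: [-0.1, -0.2, 0.0]
finger_gap: 0.887
gripper_force: 0.0
```

Emit:
drive_tool([
  [[0,0,0,0],[0,0,0,0],[0,0,0,0],[0,0,0,0],[0,0,0,0]],
], jaw=40)

```text
t: 9.0
tcp_pos: [0.4865, -0.3703, 0.0174]
tool_rot: [0.705, 0.709, -0.0, 0.002]
force: [0.4, 0.9, 6.8]
finger_gap: 0.579
gripper_force: 31.3
```

Emit:
drive_tool([
  [[0,0,0,0],[0,0,-5,0],[0,0,-30,0],[0,0,-65,0],[0,0,-95,0]],
])

```text
t: 9.42
tcp_pos: [0.4849, -0.3689, 0.1113]
tool_rot: [0.705, 0.709, -0.0, -0.001]
force: [0.7, -0.9, -1.5]
finger_gap: 0.581
gripper_force: 31.8
```

Emit:
drive_tool([
  [[30,-2,0,0],[70,-4,0,0],[110,-6,0,0],[150,-8,0,0],[190,-12,0,0]],
])

```text
t: 9.83
tcp_pos: [0.472, -0.178, 0.1108]
tool_rot: [0.705, 0.709, 0.0, 0.0]
force: [0.6, 0.6, -1.4]
finger_gap: 0.577
gripper_force: 31.8
```

Emit:
drive_tool([
  [[40,-2,0,0],[80,-4,0,0],[80,-4,0,0],[80,-4,0,0],[80,-4,0,0]],
])

```text
t: 10.25
tcp_pos: [0.4685, -0.0997, 0.1108]
tool_rot: [0.705, 0.71, 0.0, 0.001]
force: [0.4, -0.6, -1.6]
finger_gap: 0.58
gripper_force: 31.7
```

Emit:
drive_tool([
  [[0,0,35,0],[0,0,65,0],[0,0,85,0],[0,0,94,0],[0,0,94,0]],
])

```text
t: 10.67
tcp_pos: [0.4677, -0.101, 0.0155]
tool_rot: [0.706, 0.708, -0.0, -0.001]
force: [-0.0, -0.0, -1.9]
finger_gap: 0.579
gripper_force: 31.8
```

Emit:
drive_tool([
  [[0,0,0,0],[0,0,0,0]],
])

```text
t: 10.83
tcp_pos: [0.4686, -0.1009, 0.0165]
tool_rot: [0.706, 0.709, 0.0, 0.001]
force: [-0.1, 0.2, -1.5]
finger_gap: 0.579
gripper_force: 31.8
```

Emit:
drive_tool([
  [[0,0,0,0],[0,0,0,0],[0,0,0,0],[0,0,0,0]],
], jaw=72)

```text
t: 11.17
tcp_pos: [0.468, -0.0996, 0.0166]
tool_rot: [0.705, 0.709, 0.0, 0.0]
force: [-0.6, 0.7, 0.6]
finger_gap: 0.847
gripper_force: 0.0
```

Emit:
drive_tool([
  [[0,0,-20,0],[0,0,-60,0],[0,0,-100,0],[0,0,-130,0],[0,0,-130,0]],
], jaw=76)

```text
t: 11.58
tcp_pos: [0.4712, -0.1008, 0.1518]
tool_rot: [0.705, 0.709, 0.002, 0.006]
force: [-0.1, -0.1, 0.4]
finger_gap: 0.888
gripper_force: 0.0
```

Emit:
drive_tool([
  [[10,40,0,0],[10,80,0,0],[10,90,0,0],[10,90,0,0],[10,90,0,0]],
])

```text
t: 12.0
tcp_pos: [0.5569, -0.0884, 0.1454]
tool_rot: [0.705, 0.71, -0.001, -0.001]
force: [-1.1, -1.2, 0.2]
finger_gap: 0.888
gripper_force: 0.0
```

Emit:
drive_tool([
  [[0,0,0,0],[0,0,0,0]],
])

```text
t: 12.17
tcp_pos: [0.5557, -0.0886, 0.1457]
tool_rot: [0.705, 0.709, -0.001, -0.001]
force: [-0.4, -0.2, -0.2]
finger_gap: 0.891
gripper_force: 0.0
```

```bash
cat > lids.py <<'E'
from geo import *
np.set_printoptions(precision=4,suppress=True)
s=manip.sense();print(s["t"],s["tcp_pos"])
m=vision.camera_model("wrist");im=vision.snapshot("wrist");cv2.imwrite("pics/w_%.2f.png"%s["t"],im[:,:,::-1])
mask=((im.min(2)>95)&(im.max(2).astype(int)-im.min(2)<28)).astype(np.uint8)
mask=cv2.morphologyEx(mask,cv2.MORPH_OPEN,np.ones((3,3)))
n,l,st,ce=cv2.connectedComponentsWithStats(mask)
for i in range(1,n):
    if 400<st[i,4]<9000 and .6<st[i,2]/st[i,3]<1.6:
        c=st[i,:2]+st[i,2:4]/2-.5; print(st[i],"red",wworld([c],.046,m)[0,:2],"blue",wworld([c],.058,m)[0,:2])
E
python3 lids.py
```

```text
12.1667 [ 0.5557 -0.0886  0.1457]
[ 163    0   71   61 3602] red [0.454  0.0543] blue [0.459  0.0512]
[ 38  58  42  64 624] red [0.2875 0.0263] blue [0.3008 0.0246]
[ 279   62   82   81 5161] red [ 0.5524 -0.0099] blue [ 0.5526 -0.0099]
[ 173   85   60   65 2092] red [ 0.4572 -0.0189] blue [ 0.462  -0.0184]
[ 290  162   76   74 4414] red [ 0.5594 -0.0881] blue [ 0.5591 -0.0841]
[ 191  188   57   57 1735] red [ 0.4649 -0.1048] blue [ 0.4694 -0.1001]
[ 236  300   86   55 2918] red [ 0.5108 -0.228 ] blue [ 0.513  -0.2171]
[ 431  349   52   51 1661] red [ 0.7297 -0.3249] blue [ 0.7211 -0.3092]
```

Emit:
drive_tool([
  [[0,3,40,0],[0,3,80,0],[0,3,115,0],[0,3,134,0],[0,3,134,0]],
])

```text
t: 12.63
tcp_pos: [0.5566, -0.0879, 0.0083]
tool_rot: [0.705, 0.709, -0.002, -0.004]
force: [-0.3, -0.0, -0.5]
finger_gap: 0.889
gripper_force: 0.0
```

Emit:
drive_tool([
  [[0,0,0,0],[0,0,0,0],[0,0,0,0],[0,0,0,0],[0,0,0,0]],
], jaw=50)

```text
t: 13.05
tcp_pos: [0.5614, -0.0892, 0.0137]
tool_rot: [0.705, 0.709, 0.001, 0.001]
force: [-0.4, -0.1, -1.5]
finger_gap: 0.714
gripper_force: 32.8
```

Emit:
drive_tool([
  [[0,0,0,0],[0,0,-5,0],[0,0,-30,0],[0,0,-60,0],[0,0,-85,0]],
])

```text
t: 13.47
tcp_pos: [0.5605, -0.0888, 0.0987]
tool_rot: [0.705, 0.709, -0.0, -0.0]
force: [0.5, 0.3, -1.4]
finger_gap: 0.715
gripper_force: 33.5
```

Emit:
drive_tool([
  [[-30,-10,0,0],[-68,-22,0,0],[-106,-34,0,0],[-144,-46,0,0],[-182,-58,0,0]],
])

```text
t: 13.88
tcp_pos: [0.5031, -0.2726, 0.098]
tool_rot: [0.705, 0.709, 0.0, 0.0]
force: [1.0, -0.2, -1.5]
finger_gap: 0.714
gripper_force: 33.5
```

Emit:
drive_tool([
  [[-30,-10,0,0],[-56,-19,0,0],[-56,-19,0,0],[-56,-19,0,0],[-56,-19,0,0]],
])

```text
t: 14.3
tcp_pos: [0.4847, -0.3266, 0.0974]
tool_rot: [0.705, 0.709, 0.0, -0.001]
force: [-0.8, 0.9, -1.2]
finger_gap: 0.714
gripper_force: 33.5
```

Emit:
drive_tool([
  [[0,-1,35,0],[0,-1,60,0],[0,-1,76,0],[0,-1,84,0],[0,-1,84,0]],
])

```text
t: 14.72
tcp_pos: [0.4839, -0.325, 0.0127]
tool_rot: [0.704, 0.71, 0.0, -0.002]
force: [-0.2, 0.3, -1.6]
finger_gap: 0.716
gripper_force: 33.8
```

Emit:
drive_tool([
  [[0,0,0,0],[0,0,0,0]],
])

```text
t: 14.88
tcp_pos: [0.4849, -0.3267, 0.0138]
tool_rot: [0.704, 0.71, 0.0, 0.0]
force: [0.1, 0.6, -1.6]
finger_gap: 0.714
gripper_force: 33.8
```

Emit:
drive_tool([
  [[0,0,0,0],[0,0,0,0],[0,0,0,0],[0,0,0,0]],
], jaw=76)

```text
t: 15.22
tcp_pos: [0.4844, -0.3275, 0.0138]
tool_rot: [0.705, 0.709, 0.0, 0.0]
force: [-0.6, -0.3, 0.3]
finger_gap: 0.892
gripper_force: 0.0
```

Emit:
drive_tool([
  [[0,0,-20,0],[0,0,-60,0],[0,0,-100,0],[0,0,-130,0],[0,0,-130,0]],
])

```text
t: 15.63
tcp_pos: [0.4874, -0.3305, 0.1501]
tool_rot: [0.705, 0.709, -0.0, 0.007]
force: [0.5, -0.0, 0.7]
finger_gap: 0.893
gripper_force: 0.0
```

Emit:
drive_tool([
  [[40,9,0,0],[80,18,0,0],[120,27,0,0],[160,36,0,0],[200,45,0,0]],
])

```text
t: 16.05
tcp_pos: [0.5276, -0.1254, 0.1429]
tool_rot: [0.705, 0.709, -0.0, -0.0]
force: [0.8, -0.1, 0.3]
finger_gap: 0.889
gripper_force: 0.0
```

Emit:
drive_tool([
  [[40,9,0,0],[80,18,0,0],[117,24,0,0],[117,24,0,0],[117,24,0,0]],
])

```text
t: 16.47
tcp_pos: [0.5508, -0.0077, 0.1428]
tool_rot: [0.703, 0.711, -0.0, -0.0]
force: [-0.2, 0.7, -0.2]
finger_gap: 0.89
gripper_force: 0.0
```

Emit:
drive_tool([
  [[0,0,0,0],[0,0,0,0],[0,0,0,0]],
])

```text
t: 16.72
tcp_pos: [0.5511, -0.0115, 0.1432]
tool_rot: [0.706, 0.708, -0.0, -0.0]
force: [-0.8, -0.0, -0.2]
finger_gap: 0.887
gripper_force: 0.0
```

```bash
python3 lids.py
```

```text
16.7167 [ 0.5511 -0.0115  0.1432]
[ 166   76   73   77 4378] red [0.4538 0.0608] blue [0.4587 0.0612]
[ 286  160   78   74 4475] red [ 0.5525 -0.0086] blue [ 0.5524 -0.0047]
[ 185  181   58   58 1758] red [ 0.4572 -0.0207] blue [ 0.4618 -0.0162]
[ 431  348   52   52 1683] red [ 0.7234 -0.2449] blue [ 0.7147 -0.2292]
```

Emit:
drive_tool([
  [[1,1,40,0],[1,1,80,0],[1,1,112,0],[1,1,130,0],[1,1,130,0]],
])

```text
t: 17.18
tcp_pos: [0.5492, -0.0096, 0.0094]
tool_rot: [0.706, 0.708, -0.002, -0.003]
force: [-0.5, -0.6, -0.0]
finger_gap: 0.893
gripper_force: 0.0
```

Emit:
drive_tool([
  [[0,0,0,0],[0,0,0,0],[0,0,0,0],[0,0,0,0],[0,0,0,0]],
], jaw=50)

```text
t: 17.6
tcp_pos: [0.5529, -0.0091, 0.0145]
tool_rot: [0.705, 0.709, 0.001, 0.001]
force: [-0.1, 0.1, -1.7]
finger_gap: 0.713
gripper_force: 32.8
```

Emit:
drive_tool([
  [[0,0,0,0],[0,0,-5,0],[0,0,-30,0],[0,0,-60,0],[0,0,-90,0]],
])

```text
t: 18.02
tcp_pos: [0.5514, -0.0087, 0.1041]
tool_rot: [0.705, 0.709, -0.001, -0.001]
force: [0.6, 0.4, -2.0]
finger_gap: 0.711
gripper_force: 33.6
```

Emit:
drive_tool([
  [[-35,-7,0,0],[-75,-14,0,0],[-115,-22,0,0],[-155,-29,0,0],[-195,-37,0,0]],
])

```text
t: 18.43
tcp_pos: [0.516, -0.2056, 0.1041]
tool_rot: [0.705, 0.71, 0.0, 0.0]
force: [0.9, -1.3, -0.5]
finger_gap: 0.712
gripper_force: 33.6
```

Emit:
drive_tool([
  [[-40,-7,0,0],[-80,-15,0,0],[-120,-22,0,0],[-160,-30,0,0],[-200,-37,0,0]],
])

```text
t: 18.85
tcp_pos: [0.4796, -0.406, 0.1038]
tool_rot: [0.705, 0.709, 0.0, -0.0]
force: [0.9, -0.3, -1.5]
finger_gap: 0.714
gripper_force: 33.6
```

Emit:
drive_tool([
  [[0,0,0,0],[0,0,0,0],[0,0,0,0],[0,0,0,0]],
])

```text
t: 19.18
tcp_pos: [0.4803, -0.4025, 0.1032]
tool_rot: [0.705, 0.71, 0.0, -0.001]
force: [0.1, -0.6, -0.9]
finger_gap: 0.712
gripper_force: 33.6
```

Commanded y is about -0.404, so I'll shift 3 mm further and lower.

Emit:
drive_tool([
  [[-3,-2,35,0],[-3,-2,65,0],[-3,-2,81,0],[-3,-2,89,0],[-3,-2,89,0]],
])

```text
t: 19.6
tcp_pos: [0.4784, -0.4048, 0.014]
tool_rot: [0.704, 0.71, 0.0, -0.002]
force: [-0.2, 0.2, -1.0]
finger_gap: 0.712
gripper_force: 33.8
```

Emit:
drive_tool([
  [[0,0,0,0],[0,0,0,0]],
])

```text
t: 19.77
tcp_pos: [0.4794, -0.4067, 0.015]
tool_rot: [0.704, 0.71, -0.0, 0.001]
force: [-0.4, -0.6, -2.4]
finger_gap: 0.713
gripper_force: 33.8
```

Emit:
drive_tool([
  [[0,0,0,0],[0,0,0,0],[0,0,0,0],[0,0,0,0]],
], jaw=76)

```text
t: 20.1
tcp_pos: [0.4788, -0.4076, 0.0147]
tool_rot: [0.705, 0.709, -0.0, 0.0]
force: [-0.1, -0.1, 0.3]
finger_gap: 0.892
gripper_force: 0.0
```

Emit:
drive_tool([
  [[0,0,-20,0],[0,0,-60,0],[0,0,-100,0],[0,0,-130,0],[0,0,-160,0]],
])

```text
t: 20.52
tcp_pos: [0.4787, -0.4076, 0.1766]
tool_rot: [0.705, 0.709, -0.0, 0.001]
force: [0.3, -0.5, -0.2]
finger_gap: 0.886
gripper_force: 0.0
```

Emit:
drive_tool([
  [[30,-10,-30,0],[60,-20,-60,0],[90,-30,-80,0],[120,-35,-80,0],[150,-35,-80,0]],
])

```text
t: 20.93
tcp_pos: [0.4421, -0.2568, 0.2564]
tool_rot: [0.705, 0.709, -0.0, 0.002]
force: [1.4, -0.1, -0.6]
finger_gap: 0.889
gripper_force: 0.0
```

Emit:
drive_tool([
  [[30,0,0,0],[60,0,0,0],[60,0,0,0],[60,0,0,0],[60,0,0,0]],
])

```text
t: 21.35
tcp_pos: [0.4428, -0.1982, 0.2547]
tool_rot: [0.705, 0.709, -0.0, 0.001]
force: [1.4, 0.2, 0.3]
finger_gap: 0.892
gripper_force: 0.0
```

Run:
```python
from geo import *
s=manip.sense();print(s["t"],s["tcp_pos"])
w=vision.snapshot("wrist");sd=vision.snapshot("side")
a=cv2.resize(w[:,:,::-1],(480,300));b=cv2.resize(sd[130:290,190:446,::-1],(480,300),interpolation=cv2.INTER_CUBIC)
cv2.imwrite("pics/final.png",np.vstack([a,b]))
```

```text
21.35 [ 0.44279037 -0.19817878  0.2547137 ]
```

View pics/final.png

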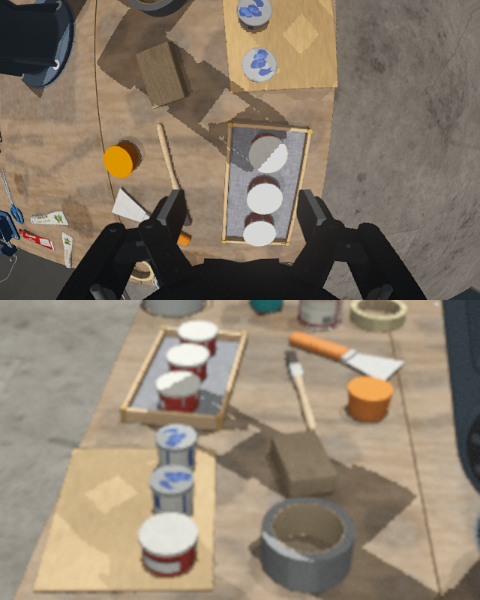

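The picture shows three red tubs upright in a row in the tray, at (268,154), (265,197) and (259,233) in the upper part. Both blue pots and the fourth red stand on the sheet, and the brush is untouched.

```bash
python3 -c "
from station import manip
print(manip.sign_off())"
```

```text
the job is handed in; nothing more can be done
None
```

I handed the job in at about 21 s: three red tubs stand upright in the kit tray, the fourth red tub and both blue pots stand on the stock sheet, and the brush looked unmoved in the last picture; sign-off gave no verdict.

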